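# Aim the air nozzle at the ring and hold the dead-man lever

### The arm

A 6-joint arm with a two-finger parallel gripper is mounted at the origin on a cart in front of the work surface, level with it; the furniture and walls round the work are solid. World frame = base frame: x ahead of the robot, y to its left, z up, the work surface at z = 0. Lengths are in m, angles in degrees, forces in N, time in s.
With the tool pointing down it reaches from about 0.375 to 0.9 m from the base axis. Payload 3.1 kg.
Tool frame: the origin (TCP) lies midway between the tips of the shut fingers; the grasp point (between the pads) lies bot.hold_point_z behind it (bot.hold_point_z is the distance from the TCP to the grasp point, in m); z points along the fingers, y is the direction in which the jaws open and shut (so a half turn about z gives the same grasp; the last joint's range is limited). The gripper opens to 87 mm and grips with 3 to 60 N. Pads are 19 mm wide; open, the fingers measure 117 mm over their backs; the gripper's body (75 mm by 190 mm) begins 51 mm behind the grasp point.
Start: joints at [56.809, 30.224, 82.088, -0, 67.689, -10.227], TCP at [0.244, 0.575, 0.223] pointing down, gripper open.
Joint ranges: [-176.69, 176.69], [-43.24, 126.21], [12.49, 139.97], [-82, 262], [0, 151.66], [-163.58, 163.58]. Speed limits (degrees/s): [159.86, 159.86, 180, 180, 180, 180].

### API

Orientations are given as a 3x3 rotation matrix whose columns are the frame's x, y, z axes.
In Python, from rig import bot, vision, hand_in gives the robot as it stands. The module is installed in compiled form; this text tells all that it offers.
- The arm moves only by the shell command python3 -m handwheel 'ROWS'. ROWS is JSON, a list of rows, each an object of numbers: "hand": the gripper's target within -1 to 1 (fully open at 1, half-way at 0, shut at -1); "dx", "dy", "dz": the shift along the world's x, y, z in cm; "wx", "wy", "wz": the turn, a rotation vector about the world's x, y, z in rad. In form: [{"hand": .., "dx": .., "dy": .., "dz": .., "wx": .., "wy": .., "wz": ..}, ...]. A call has 1 to 10 rows; each row shifts and turns the commanded pose from where the row before left it; what a row does not reach is not made up. A row lasts 1/10 s, in which the tool goes at most 50 mm and 8.59 degrees, less where a joint would pass 70% of its speed; a pose out of reach is approached as far as the arm can. A call with a gripper value outside its range is refused whole. The fingers move at their own pace and stop on an object; the grip force is fixed at half the most. Time passes only in rows, so rows that do not move let the fingers close. It gives the time, the measured TCP pose, the force and the opening at its end, in the units of the state.
- bot.read_state(): the state, without advancing time (a new reading comes with each control period).
- vision.capture(name): name is "scene" or "top" or "wrist"; returns (picture, depth): 480x640x3 uint8, red, green, blue; 480x640 float32, m along the optical axis (not along the pixel's ray), 0 where there is no reading.
- vision.get_calibration(name): a dict with "fx", "fy", "cx", "cy" (pixels), "rvec" (rotation vector, rad) and "tvec" (3), from world to camera coordinates, as OpenCV has them. Camera axes: x right, y down, z forward; pixel columns grow to the right and rows downward; lengths in m; the calibration is good to about 2 mm. A picture is of the moment at which its call begins: read the wrist's pose just before it. get_calibration takes no time and is no camera call; for the wrist camera it gives the pose at the moment of the call.
- hand_in(): hands the job in, once; it reports no verdict.
The state is a dict: "time_s": time; "joint_positions": joint angles; "qvel": joint speeds; "tau": joint torques, N m; "position": TCP position; "tcp_rot": TCP orientation; "force": force on the tool from outside, world axes, zero at the start; "moment": the same for the moment, N m; "opening": opening from 0.0 (shut) to 1.0 (fully open).
Only numpy, scipy, OpenCV 4.12 (cv2) and the standard library are available. Lean on these libraries where they do the work, as an engineer would, in place of code of your own. Each camera call takes 0.05 s, during which the arm holds its last target.

### The job

Dry the rinsed ring on the wooden peg with the little air stand: turn the swivel nozzle by its fin until the spout points straight at the ring, and only then press the sprung lever halfway down (its side pointer at the thick middle bar of the gauge, never right down to the stop) and keep it there with the fingers for a few seconds. The job finishes while you are still holding the lever halfway, nozzle still on the ring; leave the two pots and the flat steel block beside the stand where they are.

Things in the scene. Friction and masses are not known exactly. Their poses are not given: they have to be found in the camera images.
- air_stand: air drying stand, fixed to the table: grey base plate 215 x 74 x 12 mm with an aluminium post at its far end and a valve with a lever on the side towards the robot. Origin: on the table under the nozzle's vertical swivel axis; z up, x from the lever towards the nozzle, y to the left of that. The plate reaches from x = -180 to x = +35 mm
- nozzle (a joint): angle of the swivel nozzle about the vertical axis through the stand's origin (rad); 0: spout points along the stand's +x, grows counter-clockwise seen from above, range -1.6 to 1.6; it starts between -0.3 and 0.3. It turns stiffly (about 0.08 N m of friction) and stays where it is left
- nozzle_grip (a point): point in the nozzle's grip fin, on the swivel axis 72 mm above the table. The fin is an upright dark plate along the spout's direction: 42 mm long, 10 mm thick, from 58 to 85 mm above the table, on a round drum of 36 mm diameter whose top is at 58 mm. Its x axis points where the spout points
- nozzle_tip (a point): end of the brass spout, 50 mm from the swivel axis and 49 mm above the table; x axis: the direction the spout points, y to its left, z up
- lever (a joint): angle of the sprung dead-man lever (rad): 0 released (up, 0.25 rad above level), 0.44 down at its stop, 0.22 halfway (0.03 rad above level, pointer at the gauge's thick middle bar; the gauge is an upright plate 14 x 3 mm, 78 mm high, 23 mm to the left of the lever's middle at x = -112 mm in the stand's frame). The spring always drives it back up; its pad needs about 2 N to start, 6 N at halfway and 10 N at the stop
- lever_pivot (a point): the lever's level hinge axis (along the stand's y), at x = -70 mm in the stand's frame, 50 mm above the table, fixed
- lever_pad (a point): middle of the top face of the lever's black rubber pad (36 mm along the lever, 30 mm wide, 10 mm thick), 85 mm from the hinge on the side away from the nozzle. About 76 mm above the table when released, 58 mm at halfway, 38 mm at the stop. Open above; press it straight down
- ring (a point): centre of the brass ring (25 mm across, 8 mm high) on the wooden peg, 49 mm above the table. The peg is a 48 mm wooden disc with an upright tapered post, 68 mm high in all, fixed to the table, 110 to 145 mm from the swivel axis, ahead to the left or ahead to the right of the nozzle; the round pot stands on the other side
- flux_pot_mid (a point): middle (23 mm up) of a bystander: round screw-lid pot with black lid, 51 mm across, 46 mm high, loose, ahead of the nozzle on the side where the ring is not
- wax_pot_mid (a point): middle (20 mm up) of a bystander: round pot with a pale ribbed lid, 59 mm across, 40 mm high, loose, to the left of the stand
- bench_block_mid (a point): middle (8 mm up) of a bystander: flat square steel block 64 x 64 x 16 mm, loose, to the right of the stand
Things that resemble listed ones, but are neither listed nor needed, are in the scene too. There is more than one size of the part that bears ring; the job needs the middle-sized.

How it is judged (in metres and radians):
On the way, in this order (a step that is already met when the one before it is completed fails the run):
1. the nozzle points at the ring, lever still up (y of ring in the frame of nozzle_tip between -0.011 and 0.011 m and x of ring in the frame of nozzle_tip above 0.02 m and value of joint lever below 0.1 rad), for 0.2 s.
2. the fingers hold the lever halfway down for 2 s, nozzle on the ring (y of ring in the frame of nozzle_tip between -0.011 and 0.011 m and x of ring in the frame of nozzle_tip above 0.02 m and value of joint lever between 0.15 and 0.29 rad and contact force between the fingers and lever above 1 N), for 2 s.
At the end, for the whole second after the job is handed in: the spout's line passes within 11 mm of the ring's centre; the lever is held still by the fingers between 0.15 and 0.29 rad (halfway is 0.22), pushed with more than 1 N; pots and block within 15 mm of where they were (all of step 2 and velocity of joint lever between -0.1 and 0.1 rad/s and distance of each of flux_pot_mid, wax_pot_mid, bench_block_mid from where it was at the start of the episode below 0.015 m); the arm keeps its last pose, push and grip.
It fails at once if the lever is pressed (beyond 0.12 rad) while the nozzle does not point at the ring (value of joint lever above 0.12 rad and not (y of ring in the frame of nozzle_tip between -0.011 and 0.011 m and x of ring in the frame of nozzle_tip above 0.02 m)).
It fails at once if the lever is pushed right down to its stop (beyond 0.40 rad) (value of joint lever above 0.4 rad).
It fails at once if a pot or the block is pushed away (15 mm) (distance of any of flux_pot_mid, wax_pot_mid, bench_block_mid from where it was at the start of the episode above 0.015 m).
It also fails if it takes over 51 s, if anything falls off the work surface, if the arm or the gripper's body presses on something with over 40 N, if the wrist force passes 120 N, or if a joint passes its speed limit or range.

## Working session

There is one attempt and no reset: what is moved stays moved. The work goes in short steps, Python scripts to look and compute and a shell command to move; the robot and the scene stay as the last step left them, time stands still between calls to the robot, and variables do not carry over. Pictures are saved under pics/ and viewed, and the job is handed in when it is done.

```bash
mkdir -p pics
cat > h.py <<'E'
import numpy as np,cv2
from rig import bot,vision
def snap(n,f):
    p,d=vision.capture(n); cv2.imwrite('pics/'+f+'.png',p[:,:,::-1]); np.savez('pics/'+f+'.npz',p=p,d=d,**{k:np.array(v) for k,v in vision.get_calibration(n).items()}); return p,d
def load(f): return np.load('pics/'+f+'.npz')
def ray(c,u,v):
    R,_=cv2.Rodrigues(c['rvec'].astype(float)); t=c['tvec'].reshape(3)
    return -R.T@t, R.T@np.array([(u-c['cx'])/c['fx'],(v-c['cy'])/c['fy'],1.])
def onz(c,u,v,z):
    o,r=ray(c,u,v); return o+r*(z-o[2])/r[2]
def pt(c,u,v):
    o,r=ray(c,u,v); return o+r*c['d'][int(v),int(u)]
def proj(c,P):
    return cv2.projectPoints(np.array(P,float).reshape(-1,3),c['rvec'].astype(float),c['tvec'].astype(float),np.array([[c['fx'],0,c['cx']],[0,c['fy'],c['cy']],[0,0,1]],float),None)[0].reshape(-1,2)
E
python3 - <<'E'
from h import *
snap('top','top0');snap('scene','scene0')
print(bot.read_state(),bot.hold_point_z)
E
```

```text
{'time_s': 0.1, 'joint_positions': array([ 5.68091170e+01,  3.02736211e+01,  8.21490732e+01, -1.42124002e-04,
        6.76895866e+01, -1.02242673e+01]), 'qvel': array([-0.04637365, -0.07604982, -0.21939678, -0.02601574,  0.08324802,
        0.07586105]), 'tau': array([ 5.11679063e-04, -4.40985382e+01, -1.77150893e+01,  6.34916034e-02,
        5.34199120e-02, -6.18965692e-05]), 'position': array([0.24344755, 0.57492043, 0.22166953]), 'tcp_rot': array([[-9.20732546e-01,  3.90192813e-01, -1.07086132e-03],
       [ 3.90194129e-01,  9.20731149e-01, -1.64120811e-03],
       [ 3.45587764e-04, -1.92895752e-03, -9.99998080e-01]]), 'force': array([ 0.38824093,  0.53446094, -0.11859249]), 'moment': array([-0.03330938,  0.02965116, -0.04104771]), 'opening': 0.9989108139425689} 0.0187
```

View pics/top0.png

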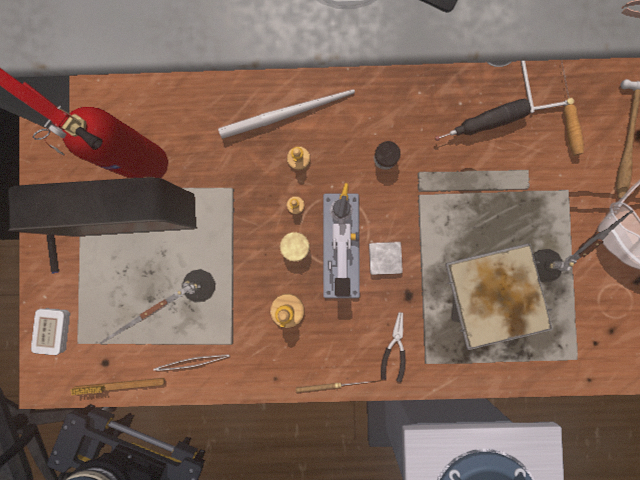

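View pics/scene0.png

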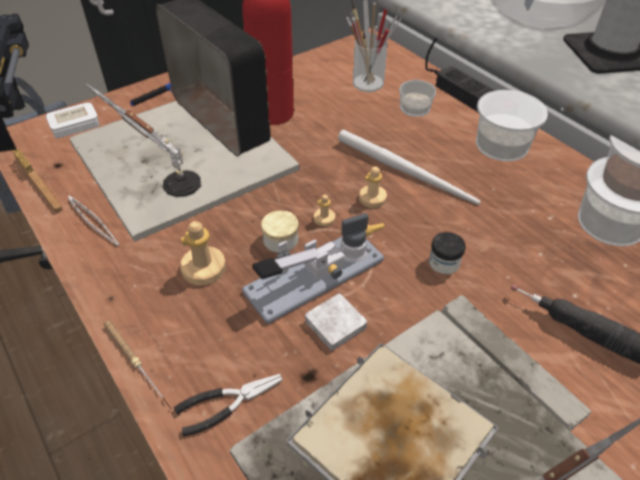

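Top view: the stand is at about (341,245), with the nozzle at (341,208) and the lever pad at (342,287). The three pegs are at (298,158) middle-sized, (295,205) small and (287,312) large. The black-lid pot is at (387,154), the wax pot at (294,247) and the block at (385,258). Now I'll measure them.

Run:
```python
from h import *
for f in('top0','scene0'):
    c=load(f);p=c['p'][:,:,::-1]
    if f=='top0': crop=p[130:340,260:420]; cv2.imwrite('pics/topc.png',cv2.resize(crop,None,fx=3.6,fy=2.8*1.0,interpolation=2)[:588]) if 0 else cv2.imwrite('pics/topc.png',cv2.resize(crop[:150],None,fx=4,fy=4,interpolation=2)); cv2.imwrite('pics/topd.png',cv2.resize(crop[60:],None,fx=4,fy=4,interpolation=2))
    else: cv2.imwrite('pics/scc.png',cv2.resize(p[150:350,230:480],None,fx=3,fy=3,interpolation=2))
c=load('top0')
print(ray(c,0,0)[0], c['fx'])
for n,u,v,z in [('midring',298,158,.049),('smallring',295,205,.04),('big',287,312,.06),('noz',341,208,.058),('pad',342,287,.076),('flux',387,154,.046),('wax',294,247,.04),('block',385,258,.016)]:
    print(n,onz(c,u,v,z).round(4),pt(c,u,v).round(4))
for u,v in [(324,194),(358,194),(359,298),(323,298)]: print('plate',onz(c,u,v,.012).round(4))
print(proj(c,[0,0,0]))
```

```text
[0.50662391 0.30353545 0.9074222 ] 437.58882023092684
midring [0.702  0.3578 0.049 ] [0.7009 0.3574 0.0539]
smallring [0.6099 0.3666 0.04  ] [0.609  0.366  0.0476]
big [0.401  0.3855 0.06  ] [0.4049 0.3825 0.0914]
noz [0.5994 0.2758 0.058 ] [0.5965 0.2767 0.0842]
pad [0.4474 0.2787 0.076 ] [0.4474 0.2787 0.0752]
flux [0.7056 0.1813 0.046 ] [0.706  0.181  0.0443]
wax [0.5263 0.3706 0.04  ] [0.5263 0.3706 0.0404]
block [0.4996 0.188  0.016 ] [0.4996 0.1881 0.0167]
plate [0.6343 0.3084 0.012 ]
plate [0.6323 0.2386 0.012 ]
plate [0.4197 0.2429 0.012 ]
plate [0.4215 0.3161 0.012 ]
[[485.27370337 503.28555596]]
```

View pics/topc.png

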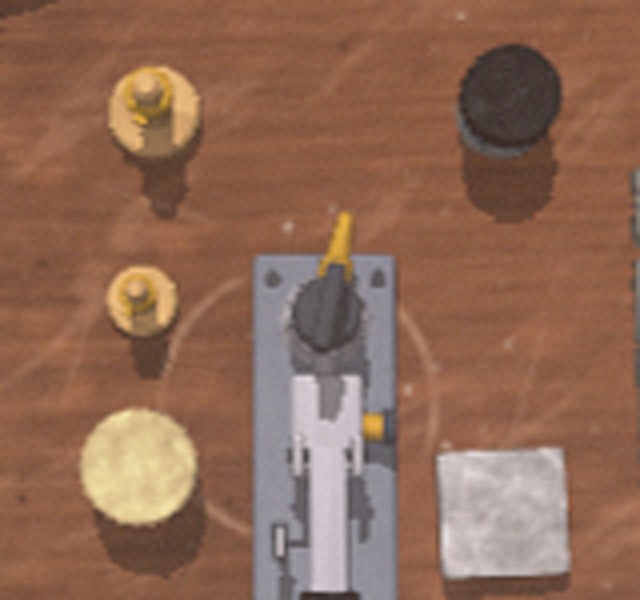

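View pics/topd.png

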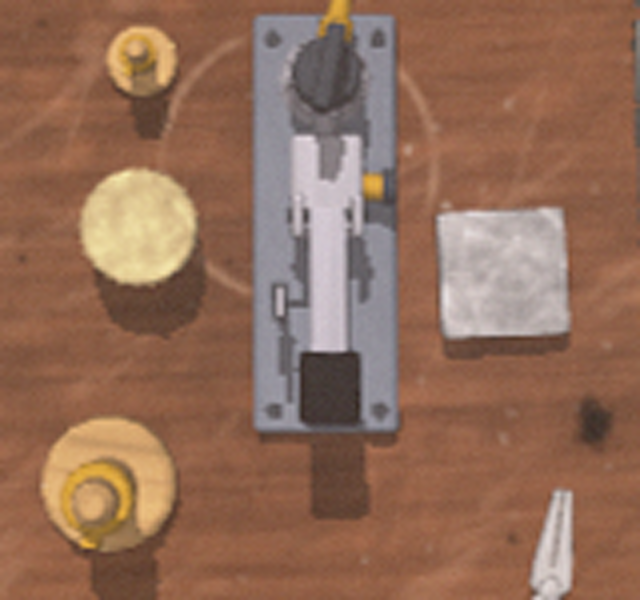

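View pics/scc.png

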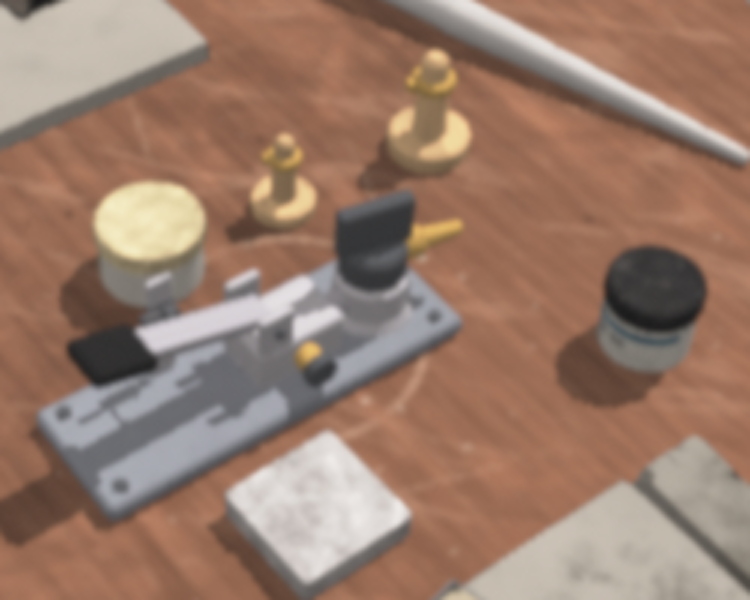

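Run:
```python
from h import *
def tri(a,b):
    (o1,r1),(o2,r2)=a,b
    r1=r1/np.linalg.norm(r1);r2=r2/np.linalg.norm(r2)
    A=np.c_[r1,-r2];s=np.linalg.lstsq(A,o2-o1,rcond=None)[0]
    p,q=o1+s[0]*r1,o2+s[1]*r2; return (p+q)/2,np.linalg.norm(p-q)
t,s=load('top0'),load('scene0')
T=ray(t,260+149/4-.4,130+93/4-.4);S=ray(s,230+431/3-.4,150+80/3-.4)
print('ring tri',tri(T,S), onz(t,296.9,152.9,.049),onz(s,373.3,176.3,.049))
print('disc',onz(t,260+154/4-.4,130+112/4-.4,.012),'  smaller z',onz(t,298.1,157.6,.008))
# post tip
print('tip',onz(t,260+149/4-.4,130+87/4-.4,.068),onz(s,230+436/3-.4,150+62/3-.4,.066))
# depth-based fin: points with z>0.07 near nozzle, from both views
R=[]
for c in(t,s):
    v,u=np.where(c['d']>0); o,_=ray(c,0,0); Rm,_=cv2.Rodrigues(c['rvec'].astype(float))
    r=np.c_[(u-c['cx'])/c['fx'],(v-c['cy'])/c['fy'],np.ones(len(u))]@Rm
    P=o+r*c['d'][v,u][:,None]
    m=(abs(P[:,0]-.6)<.05)&(abs(P[:,1]-.275)<.04)&(P[:,2]>.079)&(P[:,2]<.092)
    Q=P[m];print(len(Q),Q.mean(0),Q.min(0),Q.max(0))
    w,V=np.linalg.eigh(np.cov(Q[:,:2].T));print(np.degrees(np.arctan(V[1,1]/V[0,1])),np.sqrt(w*12))
    m=(abs(P[:,0]-.70)<.03)&(abs(P[:,1]-.355)<.03)&(P[:,2]>.004)
    Q=P[m];
    for a,b in[(.006,.02),(.03,.045),(.045,.056),(.058,.08)]:
        q=Q[(Q[:,2]>a)&(Q[:,2]<b)];print(a,len(q),q.mean(0) if len(q) else '')
    m=(abs(P[:,0]-.4445)<.03)&(abs(P[:,1]-.2788)<.03)&(P[:,2]>.06)
    Q=P[m];print('pad',len(Q),Q.mean(0),Q.min(0),Q.max(0))
```

```text
ring tri (array([0.71156872, 0.36005961, 0.05025505]), np.float64(0.0012526251610492317)) [0.71229248 0.35969043 0.049     ] [0.71199444 0.36131666 0.049     ]
disc [0.71129679 0.35986893 0.012     ]   smaller z [0.7122111  0.36012058 0.008     ]
tip [0.710771   0.35847115 0.068     ] [0.71024374 0.35688441 0.066     ]
116 [0.59943462 0.27443466 0.08518488] [0.57961394 0.26653491 0.07903995] [0.61918644 0.28267695 0.08845191]
-12.985868464534548 [0.00983632 0.04173366]
0.006 260 [0.70529537 0.3573839  0.01223225]
0.03 1 [0.70223381 0.35703396 0.03000556]
0.045 79 [0.70790274 0.35839658 0.05290577]
0.058 53 [0.71046529 0.3590085  0.06571646]
pad 345 [0.45090571 0.27766843 0.0753621 ] [0.43020852 0.26293062 0.0664728 ] [0.47383468 0.29236917 0.0826696 ]
192 [0.59967587 0.27294308 0.08414052] [0.57982251 0.26558528 0.07906324] [0.62036076 0.28197621 0.08809377]
-13.603606136037683 [0.00981634 0.0414484 ]
0.006 347 [0.70539869 0.35376274 0.01237856]
0.03 65 [0.70774682 0.35443778 0.03712602]
0.045 106 [0.70670213 0.35592652 0.0521542 ]
0.058 72 [0.71008008 0.35682854 0.06492859]
pad 500 [0.44970649 0.27559836 0.07558691] [0.43095536 0.26218306 0.06327644] [0.47440535 0.29423718 0.08195359]
```

Swivel axis is at (0.5995, 0.274), the fin at -13.3° and the ring at (0.7115, 0.3595). That puts the target yaw at about 37.4°, a turn of +50.6°. Next I move above the fin.

```bash
python3 -m handwheel '[{"hand":1,"dx":3.6,"dy":-3.0,"wz":0.017},{"hand":1,"dx":3.6,"dy":-3.0,"wz":0.017},{"hand":1,"dx":3.6,"dy":-3.0,"wz":0.017},{"hand":1,"dx":3.6,"dy":-3.0,"wz":0.017},{"hand":1,"dx":3.6,"dy":-3.0,"wz":0.017},{"hand":1,"dx":3.6,"dy":-3.0,"wz":0.017},{"hand":1,"dx":3.6,"dy":-3.0,"wz":0.017},{"hand":1,"dx":3.6,"dy":-3.0,"wz":0.017},{"hand":1,"dx":3.6,"dy":-3.0,"wz":0.017},{"hand":1,"dx":3.2,"dy":-3.0,"wz":0.017}]'; python3 -m handwheel '[{"hand":1},{"hand":1},{"hand":1}]'
python3 - <<'E'
from h import *
s=bot.read_state();print(s['position'],s['tcp_rot'].round(3),np.degrees(np.arctan2(s['tcp_rot'][1,0],s['tcp_rot'][0,0])),s['time_s'])
snap('wrist','w1')
E
```

```text
[0.24344755 0.57492043 0.22166953] [[-0.921  0.39  -0.001]
 [ 0.39   0.921 -0.002]
 [ 0.    -0.002 -1.   ]] 157.0334193154144 0.1invalid input
invalid input
```

View pics/w1.png

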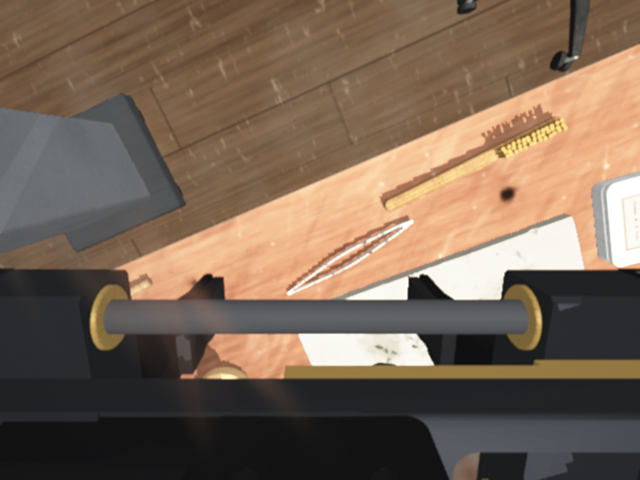

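The arm hasn't moved: the rows were rejected, and the wrist view still shows the start pose. It probably wants every key in each row.

```bash
python3 -m handwheel '[{"hand":1,"dx":3.6,"dy":-3.0,"dz":0,"wx":0,"wy":0,"wz":0.017},{"hand":1,"dx":3.6,"dy":-3.0,"dz":0,"wx":0,"wy":0,"wz":0.017},{"hand":1,"dx":3.6,"dy":-3.0,"dz":0,"wx":0,"wy":0,"wz":0.017},{"hand":1,"dx":3.6,"dy":-3.0,"dz":0,"wx":0,"wy":0,"wz":0.017},{"hand":1,"dx":3.6,"dy":-3.0,"dz":0,"wx":0,"wy":0,"wz":0.017},{"hand":1,"dx":3.6,"dy":-3.0,"dz":0,"wx":0,"wy":0,"wz":0.017},{"hand":1,"dx":3.6,"dy":-3.0,"dz":0,"wx":0,"wy":0,"wz":0.017},{"hand":1,"dx":3.6,"dy":-3.0,"dz":0,"wx":0,"wy":0,"wz":0.017},{"hand":1,"dx":3.6,"dy":-3.0,"dz":0,"wx":0,"wy":0,"wz":0.017},{"hand":1,"dx":3.2,"dy":-3.0,"dz":0,"wx":0,"wy":0,"wz":0.017}]'; python3 -m handwheel '[{"hand":1,"dx":0,"dy":0,"dz":0,"wx":0,"wy":0,"wz":0},{"hand":1,"dx":0,"dy":0,"dz":0,"wx":0,"wy":0,"wz":0}]'
python3 - <<'E'
from h import *
s=bot.read_state();print(s['position'],s['tcp_rot'].round(3),np.degrees(np.arctan2(s['tcp_rot'][1,0],s['tcp_rot'][0,0])),s['time_s'])
snap('wrist','w2')
E
```

```text
time_s: 1.15
position: [0.6013, 0.2739, 0.2222]
tcp_rot: [[-0.974, 0.229, -0.0], [0.229, 0.974, 0.0], [0.0, 0.0, -1.0]]
force: [0.5, 0.5, -0.3]
opening: 1.002
time_s: 1.35
position: [0.6, 0.2744, 0.2218]
tcp_rot: [[-0.973, 0.231, -0.002], [0.231, 0.973, 0.0], [0.002, -0.0, -1.0]]
force: [-0.3, 0.8, 0.5]
opening: 0.998
[0.60000448 0.27443098 0.22178257] [[-0.973  0.231 -0.002]
 [ 0.231  0.973  0.   ]
 [ 0.002 -0.    -1.   ]] 166.62466888787282 1.35
```

View pics/w2.png

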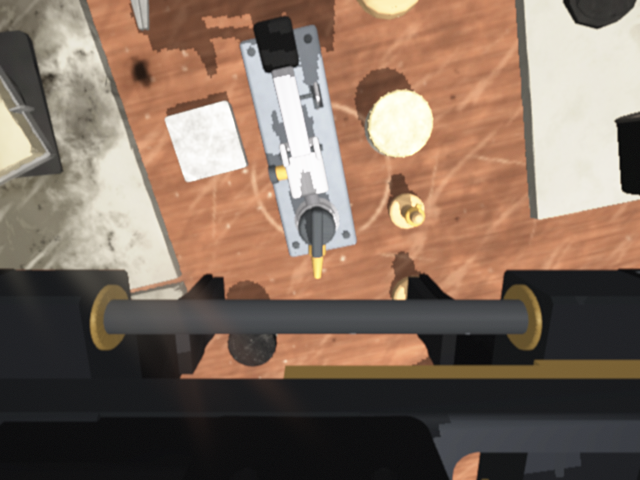

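The wrist view shows the fin running straight down the image at (317,235), centred between the jaws. Descending and closing.

```bash
python3 -m handwheel '[{"hand":1,"dx":0,"dy":0,"dz":-3,"wx":0,"wy":0,"wz":0},{"hand":1,"dx":0,"dy":0,"dz":-3,"wx":0,"wy":0,"wz":0},{"hand":1,"dx":0,"dy":0,"dz":-3,"wx":0,"wy":0,"wz":0},{"hand":1,"dx":0,"dy":0,"dz":-3,"wx":0,"wy":0,"wz":0},{"hand":1,"dx":0,"dy":0,"dz":-2,"wx":0,"wy":0,"wz":0},{"hand":1,"dx":0,"dy":0,"dz":-1.0,"wx":0,"wy":0,"wz":0},{"hand":1,"dx":0,"dy":0,"dz":-0.9,"wx":0,"wy":0,"wz":0},{"hand":1,"dx":0,"dy":0,"dz":0,"wx":0,"wy":0,"wz":0},{"hand":1,"dx":0,"dy":0,"dz":0,"wx":0,"wy":0,"wz":0}]'
python3 -m handwheel '[{"hand":-1,"dx":0,"dy":0,"dz":0,"wx":0,"wy":0,"wz":0},{"hand":-1,"dx":0,"dy":0,"dz":0,"wx":0,"wy":0,"wz":0},{"hand":-1,"dx":0,"dy":0,"dz":0,"wx":0,"wy":0,"wz":0},{"hand":-1,"dx":0,"dy":0,"dz":0,"wx":0,"wy":0,"wz":0},{"hand":-1,"dx":0,"dy":0,"dz":0,"wx":0,"wy":0,"wz":0},{"hand":-1,"dx":0,"dy":0,"dz":0,"wx":0,"wy":0,"wz":0},{"hand":-1,"dx":0,"dy":0,"dz":0,"wx":0,"wy":0,"wz":0},{"hand":-1,"dx":0,"dy":0,"dz":0,"wx":0,"wy":0,"wz":0}]'
```

```text
time_s: 2.3
position: [0.6002, 0.276, 0.0645]
tcp_rot: [[-0.974, 0.228, 0.002], [0.228, 0.974, 0.0], [-0.001, 0.001, -1.0]]
force: [0.1, 0.1, -0.1]
opening: 1.002
time_s: 3.1
position: [0.5998, 0.2754, 0.0635]
tcp_rot: [[-0.973, 0.229, -0.0], [0.229, 0.973, -0.0], [0.0, -0.0, -1.0]]
force: [0.1, 0.7, 0.1]
opening: 0.358
```

```bash
python3 -m handwheel '[{"hand":-1,"dx":0,"dy":0,"dz":0,"wx":0,"wy":0,"wz":0},{"hand":-1,"dx":0,"dy":0,"dz":0,"wx":0,"wy":0,"wz":0},{"hand":-1,"dx":0,"dy":0,"dz":0,"wx":0,"wy":0,"wz":0},{"hand":-1,"dx":0,"dy":0,"dz":0,"wx":0,"wy":0,"wz":0},{"hand":-1,"dx":0,"dy":0,"dz":0,"wx":0,"wy":0,"wz":0},{"hand":-1,"dx":0,"dy":0,"dz":0,"wx":0,"wy":0,"wz":0}]'
```

```text
time_s: 3.7
position: [0.5998, 0.2755, 0.0635]
tcp_rot: [[-0.974, 0.229, 0.0], [0.229, 0.974, -0.0], [-0.0, -0.0, -1.0]]
force: [0.2, -1.3, 1.0]
opening: 0.114
```

The opening is 9.9 mm, which matches the fin's thickness, so it's gripped. Turning by 0.88 rad.

```bash
python3 -m handwheel '[{"hand":-1,"dx":0,"dy":0,"dz":0,"wx":0,"wy":0,"wz":0.088},{"hand":-1,"dx":0,"dy":0,"dz":0,"wx":0,"wy":0,"wz":0.088},{"hand":-1,"dx":0,"dy":0,"dz":0,"wx":0,"wy":0,"wz":0.088},{"hand":-1,"dx":0,"dy":0,"dz":0,"wx":0,"wy":0,"wz":0.088},{"hand":-1,"dx":0,"dy":0,"dz":0,"wx":0,"wy":0,"wz":0.088},{"hand":-1,"dx":0,"dy":0,"dz":0,"wx":0,"wy":0,"wz":0.088},{"hand":-1,"dx":0,"dy":0,"dz":0,"wx":0,"wy":0,"wz":0.088},{"hand":-1,"dx":0,"dy":0,"dz":0,"wx":0,"wy":0,"wz":0.088},{"hand":-1,"dx":0,"dy":0,"dz":0,"wx":0,"wy":0,"wz":0.088},{"hand":-1,"dx":0,"dy":0,"dz":0,"wx":0,"wy":0,"wz":0.088}]'
python3 -m handwheel '[{"hand":-1,"dx":0,"dy":0,"dz":0,"wx":0,"wy":0,"wz":0},{"hand":-1,"dx":0,"dy":0,"dz":0,"wx":0,"wy":0,"wz":0},{"hand":-1,"dx":0,"dy":0,"dz":0,"wx":0,"wy":0,"wz":0}]'
python3 -c "
from h import *
s=bot.read_state();print(np.degrees(np.arctan2(s['tcp_rot'][1,0],s['tcp_rot'][0,0]))+180,s['force'],s['moment'])"
```

```text
time_s: 4.7
position: [0.6, 0.2744, 0.0635]
tcp_rot: [[-0.795, -0.607, -0.0], [-0.607, 0.795, -0.002], [0.001, -0.001, -1.0]]
force: [0.1, -2.9, -0.0]
opening: 0.116
time_s: 5.0
position: [0.6, 0.2744, 0.0635]
tcp_rot: [[-0.797, -0.604, 0.0], [-0.604, 0.797, -0.002], [0.001, -0.001, -1.0]]
force: [0.6, -6.1, -0.4]
opening: 0.109
37.152287304523355 [ 0.59173541 -6.12670698 -0.35003554] [-0.84447804 -0.11313171  0.04506062]
```

```bash
python3 -m handwheel '[{"hand":1,"dx":0,"dy":0,"dz":0,"wx":0,"wy":0,"wz":0},{"hand":1,"dx":0,"dy":0,"dz":0,"wx":0,"wy":0,"wz":0},{"hand":1,"dx":0,"dy":0,"dz":0,"wx":0,"wy":0,"wz":0},{"hand":1,"dx":0,"dy":0,"dz":0,"wx":0,"wy":0,"wz":0},{"hand":1,"dx":0,"dy":0,"dz":2,"wx":0,"wy":0,"wz":0},{"hand":1,"dx":0,"dy":0,"dz":3,"wx":0,"wy":0,"wz":0},{"hand":1,"dx":0,"dy":0,"dz":3,"wx":0,"wy":0,"wz":0}]'
python3 -m handwheel '[{"hand":-1,"dx":-1.55,"dy":0.05,"dz":0,"wx":0,"wy":0,"wz":-0.065},{"hand":-1,"dx":-1.55,"dy":0.05,"dz":0,"wx":0,"wy":0,"wz":-0.065},{"hand":-1,"dx":-1.55,"dy":0.05,"dz":0,"wx":0,"wy":0,"wz":-0.065},{"hand":-1,"dx":-1.55,"dy":0.05,"dz":0,"wx":0,"wy":0,"wz":-0.065},{"hand":-1,"dx":-1.55,"dy":0.05,"dz":0,"wx":0,"wy":0,"wz":-0.065},{"hand":-1,"dx":-1.55,"dy":0.05,"dz":0,"wx":0,"wy":0,"wz":-0.065},{"hand":-1,"dx":-1.55,"dy":0.05,"dz":0,"wx":0,"wy":0,"wz":-0.065},{"hand":-1,"dx":-1.55,"dy":0.05,"dz":0,"wx":0,"wy":0,"wz":-0.065},{"hand":-1,"dx":-1.55,"dy":0.05,"dz":0,"wx":0,"wy":0,"wz":-0.065},{"hand":-1,"dx":-1.55,"dy":0.05,"dz":0,"wx":0,"wy":0,"wz":-0.065}]'
python3 - <<'E'
from h import *
snap('top','top3');p,_=snap('scene','scene3')
cv2.imwrite('pics/sc3.png',cv2.resize(p[130:350,220:480,::-1],None,fx=2.7,fy=2.7,interpolation=2))
cv2.imwrite('pics/tp3.png',cv2.resize(load('top3')['p'][130:340,240:420,::-1],None,fx=2.8,fy=2.8,interpolation=2))
E
```

```text
time_s: 5.7
position: [0.5992, 0.2757, 0.1438]
tcp_rot: [[-0.797, -0.604, -0.002], [-0.604, 0.797, 0.0], [0.001, 0.001, -1.0]]
force: [-0.8, 0.1, 0.3]
opening: 0.668
time_s: 6.7
position: [0.4441, 0.2808, 0.1437]
tcp_rot: [[-1.0, 0.004, 0.0], [0.004, 1.0, 0.001], [-0.0, 0.001, -1.0]]
force: [-0.1, 0.2, 0.3]
opening: 0.016
```

View pics/sc3.png

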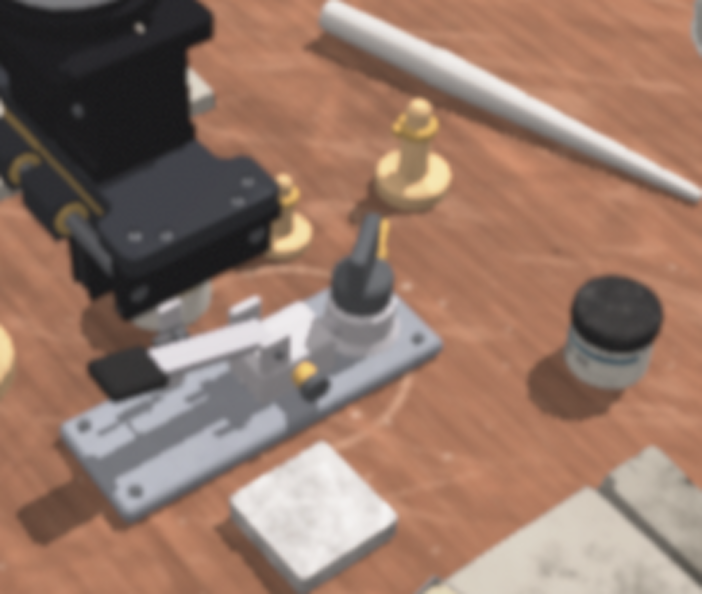

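View pics/tp3.png

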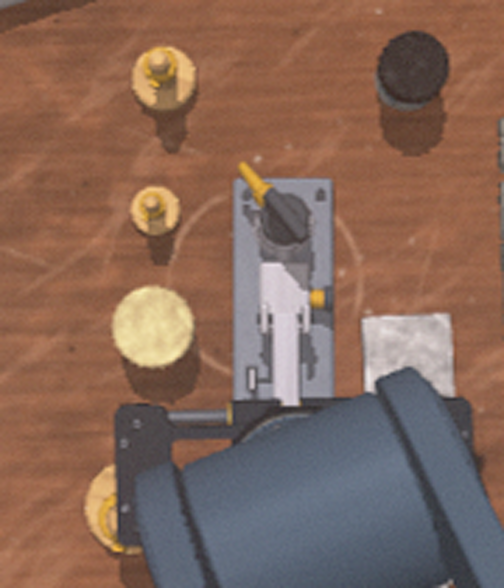

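Run:
```python
from h import *
t,s=load('top3'),load('scene3')
print((proj(s,[[.4441,.2808,.1437],[.4445,.2788,.076],[.4441,.2808,.2137]])-[220,130])*2.7)
for c in(t,s):
    v,u=np.where(c['d']>0); o,_=ray(c,0,0); Rm,_=cv2.Rodrigues(c['rvec'].astype(float))
    r=np.c_[(u-c['cx'])/c['fx'],(v-c['cy'])/c['fy'],np.ones(len(u))]@Rm
    P=o+r*c['d'][v,u][:,None]
    m=(abs(P[:,0]-.6)<.05)&(abs(P[:,1]-.275)<.04)&(P[:,2]>.079)&(P[:,2]<.092)
    Q=P[m];w,V=np.linalg.eigh(np.cov(Q[:,:2].T));print('fin',len(Q),Q.mean(0),np.degrees(np.arctan(V[1,1]/V[0,1])),np.sqrt(w*12))
    h=cv2.cvtColor(c['p'],cv2.COLOR_RGB2HSV)[v,u]
    m=(h[:,1]>150)&(h[:,2]>120)&(P[:,0]>.6)&(P[:,0]<.66)&(P[:,1]>.27)&(P[:,1]<.33)&(P[:,2]>.035)&(P[:,2]<.07)
    Q=P[m];
    if len(Q)>3: w,V=np.linalg.eigh(np.cov(Q[:,:2].T));print('spout',len(Q),Q.mean(0),Q.max(0),np.degrees(np.arctan(V[1,1]/V[0,1])))
    q=Q.mean(0)-[.5995,.274,0];print(np.degrees(np.arctan2(q[1],q[0])))
for z,uv in[(.049,(240+240/2.8-.3,130+165/2.8-.3))]: print('tip',onz(t,*uv,z))
```

```text
[[107.00837935 276.84524244]
 [119.11040843 370.75187114]
 [ 95.98876798 168.4722929 ]]
fin 119 [0.5997876  0.27417205 0.08486573] 36.90823734278151 [0.01013648 0.04141442]
spout 64 [0.62684107 0.29587078 0.05448315] [0.64083131 0.3060298  0.06018072] 30.125587756334212
38.65715900692391
fin 156 [0.59889718 0.27231439 0.08464996] 36.48468642940025 [0.01023027 0.04266259]
nan
tip [0.63956894 0.30514908 0.049     ]<stdin>:14: RuntimeWarning: Mean of empty slice.
  ret = um.true_divide(
```

The fin is at about 36.9° against a target of 37.4°, so the error is about 1 mm at the ring, and step 1 has been met with the lever up. Now down to just above the pad.

```bash
python3 -m handwheel '[{"hand":-1,"dx":0,"dy":-0.1,"dz":-2,"wx":0,"wy":0,"wz":0},{"hand":-1,"dx":0,"dy":0,"dz":-2,"wx":0,"wy":0,"wz":0},{"hand":-1,"dx":0,"dy":0,"dz":-1,"wx":0,"wy":0,"wz":0},{"hand":-1,"dx":0,"dy":0,"dz":-0.8,"wx":0,"wy":0,"wz":0},{"hand":-1,"dx":0,"dy":0,"dz":0,"wx":0,"wy":0,"wz":0},{"hand":-1,"dx":0,"dy":0,"dz":0,"wx":0,"wy":0,"wz":0}]'
python3 - <<'E'
from h import *
p,_=snap('scene','scene4')
cv2.imwrite('pics/sc4.png',cv2.resize(p[150:350,220:380,::-1],None,fx=3,fy=3,interpolation=2))
print(bot.read_state()['position'],bot.read_state()['force'])
E
```

```text
time_s: 7.4
position: [0.4453, 0.2796, 0.0858]
tcp_rot: [[-1.0, 0.001, 0.001], [0.001, 1.0, 0.0], [-0.001, 0.0, -1.0]]
force: [-0.4, 0.1, 0.3]
opening: 0.004
[0.44545877 0.27967507 0.08604135] [0.06371361 0.26673837 0.08783616]
```

View pics/sc4.png

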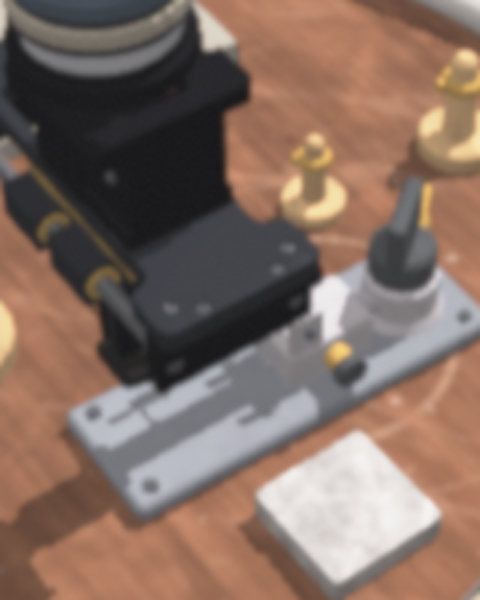

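The body hides the lever in this view, so from here I rely on height and force. Pressing in small steps.

```bash
python3 -m handwheel '[{"hand":-1,"dx":0,"dy":0,"dz":-0.4,"wx":0,"wy":0,"wz":0},{"hand":-1,"dx":0,"dy":0,"dz":-0.4,"wx":0,"wy":0,"wz":0},{"hand":-1,"dx":0,"dy":0,"dz":-0.4,"wx":0,"wy":0,"wz":0},{"hand":-1,"dx":0,"dy":0,"dz":-0.2,"wx":0,"wy":0,"wz":0},{"hand":-1,"dx":0,"dy":0,"dz":0,"wx":0,"wy":0,"wz":0}]'
python3 -m handwheel '[{"hand":-1,"dx":0,"dy":0,"dz":0,"wx":0,"wy":0,"wz":0},{"hand":-1,"dx":0,"dy":0,"dz":0,"wx":0,"wy":0,"wz":0}]'
```

```text
time_s: 7.95
position: [0.4442, 0.2795, 0.0713]
tcp_rot: [[-1.0, 0.001, -0.001], [0.001, 1.0, -0.0], [0.001, -0.0, -1.0]]
force: [-1.6, -0.1, 3.2]
opening: 0.006
time_s: 8.15
position: [0.4446, 0.2794, 0.0716]
tcp_rot: [[-1.0, 0.001, -0.0], [0.001, 1.0, -0.0], [0.0, -0.0, -1.0]]
force: [-1.9, 0.8, 2.6]
opening: 0.009
```

Contact at 3 N, as expected for this height. On to halfway: z of about 0.0585 and about 6 N.

```bash
python3 -m handwheel '[{"hand":-1,"dx":0,"dy":0,"dz":-0.3,"wx":0,"wy":0,"wz":0},{"hand":-1,"dx":0,"dy":0,"dz":-0.3,"wx":0,"wy":0,"wz":0},{"hand":-1,"dx":0,"dy":0,"dz":-0.3,"wx":0,"wy":0,"wz":0},{"hand":-1,"dx":0,"dy":0,"dz":-0.2,"wx":0,"wy":0,"wz":0},{"hand":-1,"dx":0,"dy":0,"dz":-0.1,"wx":0,"wy":0,"wz":0},{"hand":-1,"dx":0,"dy":0,"dz":0,"wx":0,"wy":0,"wz":0},{"hand":-1,"dx":0,"dy":0,"dz":0,"wx":0,"wy":0,"wz":0}]'
python3 - <<'E'
from h import *
P=[]
for i in range(4):
    snap('top',f'top5_{i}'); s=bot.read_state();P.append(np.r_[s['position'],s['force']])
print(np.mean(P,0).round(4))
p,_=snap('wrist','w5')
cv2.imwrite('pics/tp5.png',cv2.resize(load('top5_0')['p'][130:340,240:420,::-1],None,fx=2.8,fy=2.8,interpolation=2))
E
```

```text
time_s: 8.85
position: [0.4444, 0.2793, 0.0595]
tcp_rot: [[-1.0, 0.001, -0.001], [0.001, 1.0, -0.0], [0.001, -0.0, -1.0]]
force: [-2.8, 0.4, 6.2]
opening: 0.009
[ 0.4444  0.2793  0.0595 -3.7294 -0.1022  4.5578]
```

View pics/tp5.png

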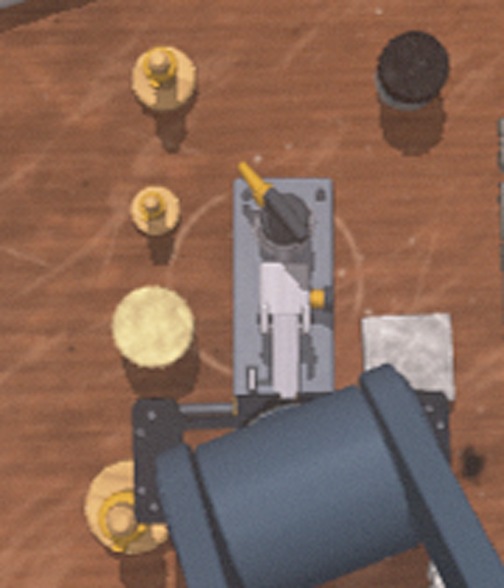

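View pics/w5.png

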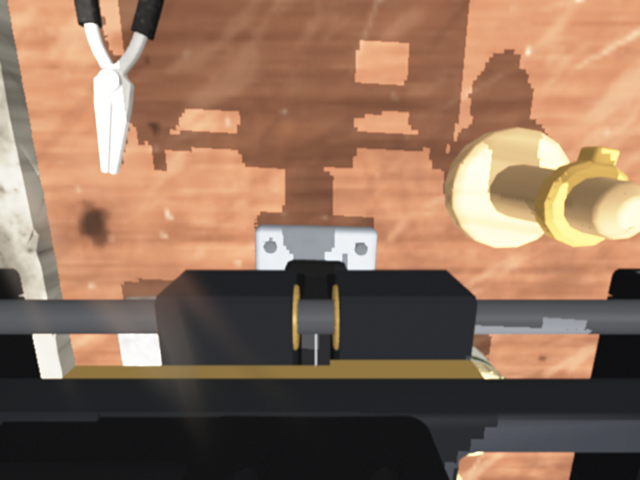

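The nozzle, pots and block look unchanged. I'll check the lever's slope from top-view depth against the released picture.

Run:
```python
from h import *
for f in('top0','top3','top5_0','top5_1','top5_2','top5_3'):
    c=load(f)
    v,u=np.where(c['d']>0); o,_=ray(c,0,0); Rm,_=cv2.Rodrigues(c['rvec'].astype(float))
    r=np.c_[(u-c['cx'])/c['fx'],(v-c['cy'])/c['fy'],np.ones(len(u))]@Rm
    P=o+r*c['d'][v,u][:,None]
    x=P[:,0]-.5995;y=P[:,1]-.274+.028*x
    h=cv2.cvtColor(c['p'],cv2.COLOR_RGB2HSV)[v,u]
    m=(x<-.088)&(x>-.125)&(abs(y)<.007)&(P[:,2]>.03)&(P[:,2]<.09)&(h[:,2]>130)
    a=np.polyfit(x[m],P[m,2],1);print(f,m.sum(),a,'angle above level',-np.arctan(a[0]),np.polyval(a,-.07),x[m].min())
```

```text
top0 132 [-0.24726231  0.03800499] angle above level 0.24240036208391258 0.05531334723152985 -0.12414222577259842
top3 131 [-0.25889964  0.03675426] angle above level 0.2533371008126057 0.05487723448808666 -0.12418210609102892
top5_0 123 [-0.06289293  0.04987947] angle above level 0.06281020114513022 0.05428197052309105 -0.12269276469935891
top5_1 123 [-0.06100682  0.04963387] angle above level 0.06093130049771001 0.053904350835750715 -0.12269327627678717
top5_2 123 [-0.02157811  0.05405672] angle above level 0.021574765393513422 0.05556719060788115 -0.12272094171174586
top5_3 121 [-0.03672751  0.05223886] angle above level 0.03671101275717117 0.05480979088197908 -0.1226999910444691
```

Lever is about 0.045 rad above level, so its angle is about 0.205. I'll go 1 mm lower and then hold.

```bash
python3 -m handwheel '[{"hand":-1,"dx":0,"dy":0,"dz":-0.1,"wx":0,"wy":0,"wz":0},{"hand":-1,"dx":0,"dy":0,"dz":0,"wx":0,"wy":0,"wz":0},{"hand":-1,"dx":0,"dy":0,"dz":0,"wx":0,"wy":0,"wz":0},{"hand":-1,"dx":0,"dy":0,"dz":0,"wx":0,"wy":0,"wz":0},{"hand":-1,"dx":0,"dy":0,"dz":0,"wx":0,"wy":0,"wz":0},{"hand":-1,"dx":0,"dy":0,"dz":0,"wx":0,"wy":0,"wz":0},{"hand":-1,"dx":0,"dy":0,"dz":0,"wx":0,"wy":0,"wz":0},{"hand":-1,"dx":0,"dy":0,"dz":0,"wx":0,"wy":0,"wz":0},{"hand":-1,"dx":0,"dy":0,"dz":0,"wx":0,"wy":0,"wz":0},{"hand":-1,"dx":0,"dy":0,"dz":0,"wx":0,"wy":0,"wz":0}]'
for i in 1 2; do python3 -m handwheel '[{"hand":-1,"dx":0,"dy":0,"dz":0,"wx":0,"wy":0,"wz":0},{"hand":-1,"dx":0,"dy":0,"dz":0,"wx":0,"wy":0,"wz":0},{"hand":-1,"dx":0,"dy":0,"dz":0,"wx":0,"wy":0,"wz":0},{"hand":-1,"dx":0,"dy":0,"dz":0,"wx":0,"wy":0,"wz":0},{"hand":-1,"dx":0,"dy":0,"dz":0,"wx":0,"wy":0,"wz":0},{"hand":-1,"dx":0,"dy":0,"dz":0,"wx":0,"wy":0,"wz":0},{"hand":-1,"dx":0,"dy":0,"dz":0,"wx":0,"wy":0,"wz":0},{"hand":-1,"dx":0,"dy":0,"dz":0,"wx":0,"wy":0,"wz":0},{"hand":-1,"dx":0,"dy":0,"dz":0,"wx":0,"wy":0,"wz":0},{"hand":-1,"dx":0,"dy":0,"dz":0,"wx":0,"wy":0,"wz":0}]'; done
python3 - <<'E'
from h import *
A=[];F=[]
for i in range(5):
    snap('top','t6_%d'%i);c=load('t6_%d'%i)
    v,u=np.where(c['d']>0); o,_=ray(c,0,0); Rm,_=cv2.Rodrigues(c['rvec'].astype(float))
    r=np.c_[(u-c['cx'])/c['fx'],(v-c['cy'])/c['fy'],np.ones(len(u))]@Rm
    P=o+r*c['d'][v,u][:,None]; x=P[:,0]-.5995;y=P[:,1]-.274+.028*x
    h=cv2.cvtColor(c['p'],cv2.COLOR_RGB2HSV)[v,u]
    m=(x<-.088)&(x>-.125)&(abs(y)<.007)&(P[:,2]>.03)&(P[:,2]<.09)&(h[:,2]>130)
    A.append(-np.polyfit(x[m],P[m,2],1)[0])
    m=(abs(x)<.05)&(abs(y)<.04)&(P[:,2]>.079)&(P[:,2]<.092)
    Q=P[m];w,V=np.linalg.eigh(np.cov(Q[:,:2].T));F.append(np.degrees(np.arctan(V[1,1]/V[0,1])))
print('lever',.25-np.mean(A),np.std(A),'fin',np.mean(F),bot.read_state()['time_s'])
E
```

```text
time_s: 10.1
position: [0.4444, 0.2793, 0.0586]
tcp_rot: [[-1.0, 0.001, -0.001], [0.001, 1.0, -0.0], [0.001, -0.0, -1.0]]
force: [-4.0, -0.1, 5.6]
opening: 0.008
time_s: 11.1
position: [0.4444, 0.2793, 0.0586]
tcp_rot: [[-1.0, 0.001, -0.001], [0.001, 1.0, -0.0], [0.001, -0.0, -1.0]]
force: [-2.9, 0.9, 5.8]
opening: 0.007
time_s: 12.1
position: [0.4444, 0.2793, 0.0586]
tcp_rot: [[-1.0, 0.001, -0.001], [0.001, 1.0, -0.0], [0.001, -0.0, -1.0]]
force: [-3.1, -0.0, 5.1]
opening: 0.007
lever 0.2077856227675235 0.012277897185203921 fin 36.86667600962005 12.35
```

```bash
python3 -c "
from rig import hand_in; print(hand_in())"
```

```text
the job is handed in; nothing more can be done
None
```

I turned the nozzle by its fin to point at the ring on the middle-sized peg. Then I let go and pressed the lever halfway with shut fingers. I held it there for over 3 s and handed the job in at about 12 s, still holding. The hand-in gives no verdict, so these are my own last checks:

| Check | Last reading | Wanted |
|---|---|---|
| Nozzle direction | 36.9° | 37.4° (about 1 mm off at the ring; limit 11 mm) |
| Lever angle | 0.21 ± 0.01 rad | 0.15 to 0.29 rad |
| Push on the lever | 5 to 6 N up, plus about 3 N sideways | more than 1 N |
| Fingertip height | 58.6 mm, steady | about 58 mm at halfway |

- **Pots and block:** they looked unmoved in the top view during the press. I judged this by eye and did not measure it.
- **Gauge pointer:** I could not read it because the gripper body hid it. The lever angle comes from the slope of the lever in the depth picture, and height and force agree with it.
- **Failed call:** my first two move commands were refused because keys were missing. Nothing moved, and I sent them again in full.

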